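# Clamp the sieve stack in the sieve shaker

## Task

Get the sieve shaker ready to run: swing its blue arm all the way in over the sieve stack, turn the black knurled adjuster nut on top of the column until the red cam lever, on its way over, meets firm resistance about midway, and then close the lever fully. Leave the stack and the other things on the bench where they stand, and let go.

Things in the scene. Friction and masses are not known exactly. Their poses are not given: they have to be found in the camera images.
- sieve_shaker: the shaker, fixed to the bench: white and grey housing 170 x 256 x 35 mm (x, y, z), a steel column at its +y end, an aluminium seat ring at its -y end in which the sieve stack stands. Origin: centre of the underside, z up; column axis at (0, +75 mm), stack centre at (0, -45 mm) in its frame
- sieve_stack: loose stack of a pan, two brass sieves and a steel lid, one piece for this job: a cylinder 100 mm across and 91 mm high, 0.85 kg, standing in the seat ring with 4 mm play. Origin: centre of its underside. Its height above the bench differs by up to 3 mm from case to case
- lid_top (a point): centre of the flat top of the stack's lid, where the clamp foot presses
- swing_arm (a joint): swing of the blue arm about the column, rad: 0 = in over the stack, against its stop; grows clockwise seen from above, up to 1.5. At 0 the arm points from the column along the shaker's -y, at 1.5 nearly along its -x. It stays where it is left; about 2 N at its end moves it
- beam_push (a point): point on the centre line of the blue arm's beam (22 mm wide, 20 mm high), 85 mm from the column axis, at mid height. The beam is free from 25 to 100 mm from the axis; at 120 mm sits the round cam head, 38 mm across. The arm swings in towards this point's +x, so push on its -x face; point y points back to the column, z up
- adjuster_nut (a joint): turn of the black knurled adjuster nut, rad; grows clockwise seen from above. Clockwise lowers nut and arm by 14 mm a turn (2.23 mm per rad). Range -0.3 to 6.0; it stays where it is left; turning takes about 0.45 N m. It starts too loose, by 1.3 to 3.2 rad
- nut_grip (a point): point on the axis of the adjuster nut at the height to grip it; the nut is a disc 49 mm across, reaching from 15 mm below to 9 mm above this point; the arm's top lies 30 mm below this point, the column's threaded end, 15 mm thick, sticks up 35 to 45 mm above it
- cam_lever (a joint): angle of the red-handled cam lever, rad: 0 = open, level, pointing to lever_pivot's -x; 1.57 = midway, upright; 3.22 = fully closed at its stop, just past level, pointing to its +x. Unloaded it stays where left (1.5 N at the handle moves it). Once the foot meets the lid it resists: 5 N at the handle, rising to about 8 N; past 3.14 it locks itself, short of about 3.0 it may spring back
- lever_tip (a point): point on the axis of the lever's round red handle, 68 mm from the pivot; the handle is 17 mm thick and reaches from 40 to 91 mm from the pivot. It can be pinched from above across its sides (along lever_pivot's y) or pushed
- lever_pivot (a point): centre of the lever's pivot pin on the cam head at the arm's end, 120 mm from the column axis. The pin lies along the arm (this point's y axis); the lever turns in the plane of its x and z axes (z up). Open = -x (the trailing side of the arm), closed = +x, so closing it presses the arm against its stop
- foot_face (a point): centre of the underside of the rubber clamp foot under the arm's end. The lever drives it down by about 5 mm x (1 - cos(lever angle)): 0 at open, 5 mm midway, 10 mm closed. Once it meets the lid its spring gives: closed after a midway bite it presses with about 130 N, 16 N more or less per mm of gap
- foot_rest (a point): point on the arm where the foot's underside is with the lever open; its height above lid_top (with the arm in) is the gap that the lever must take up: 5 mm makes it bite midway, more is loose, less is tight
- clamp_foot: the rubber-faced steel clamp foot under the arm's end, 35 mm across, 9 mm thick; its face is point foot_face
- petri_dish_1: bystander: covered clear petri dish, 90 mm across, 15 mm high, right of the shaker
- dropper_1: bystander: brown dropper bottle with a black top, 33 mm across, 102 mm high, at the back right
- marker: bystander: white marker pen with a blue cap, 135 mm long, 17 mm thick, left of the shaker
Things that resemble listed ones, but are neither listed nor needed, are in the scene too. Of the things like the sieve_stack, leave any that is orange; of the rest the larger one is meant.

How it is judged:
By the outcome, as a careful person would: the job done as asked, in the order asked, and still so for the second after the job is handed in, with the robot touching nothing.
It also fails if it takes over 72 s, if anything falls off the work surface, if the arm or the gripper's body presses on something with over 40 N, if the wrist force passes 120 N, or if a joint passes its speed limit or range.

## Robot

A 6-joint arm with a two-finger parallel gripper is mounted at the origin on a cart in front of the work surface, level with it; the furniture and walls round the work are solid. World frame = base frame: x ahead of the robot, y to its left, z up, the work surface at z = 0. Lengths are in m, angles in rad, forces in N, time in s.
With the tool pointing down it reaches from about 0.35 to 0.975 m from the base axis. Payload 7.1 kg.
Tool frame: the origin (TCP) lies midway between the tips of the shut fingers; the grasp point (between the pads) lies 19 mm behind it; z points along the fingers, y is the line along which they close (so a half turn about z gives the same grasp; the last joint's range is limited). The gripper opens to 88 mm and grips with 3 to 60 N. Pads are 20 mm wide; open, the fingers measure 115 mm over their backs; the gripper's body (75 mm by 178 mm) begins 61 mm behind the grasp point.
Start: joints at [1.248, 0.423, 1.63, -0, 1.089, -0.019], TCP at [0.187, 0.596, 0.187] pointing down, gripper open.
Joint ranges: [-3, 3], [-0.9, 2.11], [0.09, 2.58], [-1.31, 4.45], [0.11, 2.69], [-2.54, 2.54]. Speed limits (rad/s): [2.39, 2.39, 3.01, 3.14, 3.14, 3.14].

## Interface

Orientations are given as a unit quaternion [w, x, y, z].
In Python, from station import move_pose, movel, movej, command_gripper, wait, inverse_kinematics, read_camera, camera_info, MotionError, job_done, get_time, get_joint_pos, get_qvel, get_effort, get_tcp_pos, get_ee_rot, get_ft_force, get_ft_torque, get_grip_width, get_finger_force gives the robot as it stands. Calls block until the motion is done:
- move_pose(position, orientation): joint-space move of the TCP to a pose.
- movel(position, frame=None, v=0.15, until_force=None): straight line of the TCP; frame=None keeps the orientation; v is the mean speed in m/s. With until_force (N) it stops when the force on the tool has changed by that much, and returns True; else False.
- movej(angles): joint-space move.
- command_gripper(opening): opening from 0.0 (shut) to 1.0 (fully open); the grip force is fixed at half the most; returns when the fingers have stopped.
- wait(seconds).
- inverse_kinematics(position, orientation): joint angles nearest the present ones, or None.
- read_camera(name): name is "side" or "top"; returns the picture (400x640x3 uint8, red, green, blue); there is no depth.
- camera_info(name): a dict with "intrinsics" (3x3 intrinsics, pixels), "T" (4x4, takes a point from camera to world coordinates). Camera axes: x right, y up, looking along -z (the intrinsics and any distortion apply to the point x, -y, -z); pixel columns grow to the right and rows downward; lengths in m; the calibration is good to about 2 mm. A picture is of the moment at which its call begins. camera_info takes no time and is no camera call.
A pose or a line that the arm cannot do raises MotionError and nothing moves.
- job_done(): hands the job in; it is judged then, once.
Readings, each from a call of its own:
- get_time(): time.
- get_joint_pos(): joint angles.
- get_qvel(): joint speeds.
- get_effort(): joint torques, N m.
- get_tcp_pos(): TCP position.
- get_ee_rot(): TCP orientation.
- get_ft_force(): force on the tool from outside, world axes, zero at the start.
- get_ft_torque(): the same for the moment, N m.
- get_grip_width(): opening from 0.0 (shut) to 1.0 (fully open).
- get_finger_force(): force on a finger pad.
Only numpy, scipy, OpenCV 4.12 (cv2) and the standard library are available. Lean on these libraries where they do the work, as an engineer would, in place of code of your own. Each camera call takes 0.05 s, during which the arm holds its last target. There are 200 camera calls.

## Working session

There is one attempt and no reset: what is moved stays moved. The work goes in short steps, each a Python script; the robot and the scene stay as the last script left them, time stands still between calls to the robot, and variables do not carry over. Pictures are saved under pics/ and viewed, at most 10 in all, crops included, and the job is handed in when it is done.

```bash
ls; mkdir -p pics
python3 - <<'E'
from station import *
import cv2,numpy as np
for n in("side","top"):
    cv2.imwrite(f"pics/{n}0.png",read_camera(n)[:,:,::-1]); i=camera_info(n); print({k:np.round(v,4).tolist() if not isinstance(v,str) else v for k,v in i.items()})
print(get_time(),get_ee_rot(),get_ft_force())
E
```

```text
pics
{'intrinsics': [[362.037, 0.0, 319.5924], [0.0, 362.037, 194.3727], [0.0, 0.0, 1.0]], 'T': [[0.841, 0.3019, -0.4489, 0.0768], [-0.5404, 0.5055, -0.6726, -0.6619], [0.0238, 0.8083, 0.5883, 0.768], [0.0, 0.0, 0.0, 1.0]]}
{'intrinsics': [[432.7206, 0.0, 306.186], [0.0, 432.7206, 200.5558], [0.0, 0.0, 1.0]], 'T': [[-0.014, 0.9886, -0.1497, 0.3801], [-0.9999, -0.0134, 0.0051, 0.0815], [0.0031, 0.1497, 0.9887, 1.2071], [0.0, 0.0, 0.0, 1.0]]}
0.1 [-9.57182235e-05  1.51295906e-01  9.88488287e-01 -6.67674407e-04] [-0.54389601 -0.57333676  0.0620284 ]
```

View pics/side0.png

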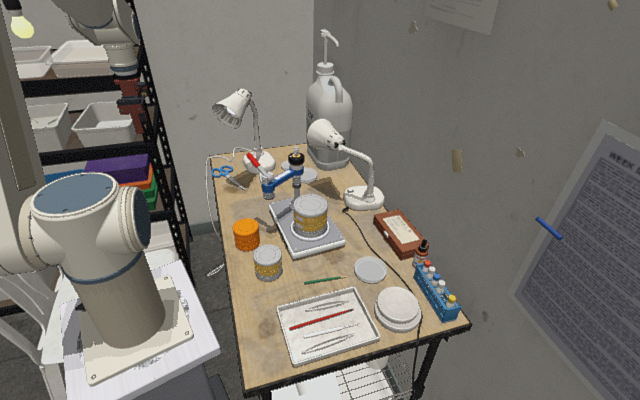

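View pics/top0.png

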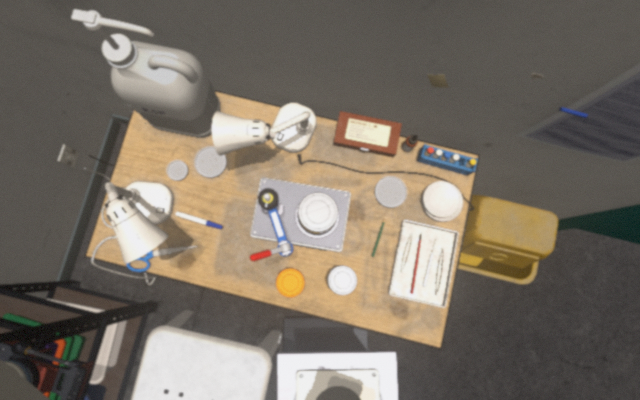

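Run:
```python
import cv2,numpy as np
t=cv2.imread("pics/top0.png")[170:270,240:360];s=cv2.imread("pics/side0.png")[140:260,225:355]
cv2.imwrite("pics/ct.png",cv2.resize(t,None,fx=6,fy=6,interpolation=cv2.INTER_CUBIC)[:600,:720])
cv2.imwrite("pics/cs.png",cv2.resize(s,None,fx=5,fy=5,interpolation=cv2.INTER_CUBIC))
```

```text
(no output)
```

View pics/ct.png

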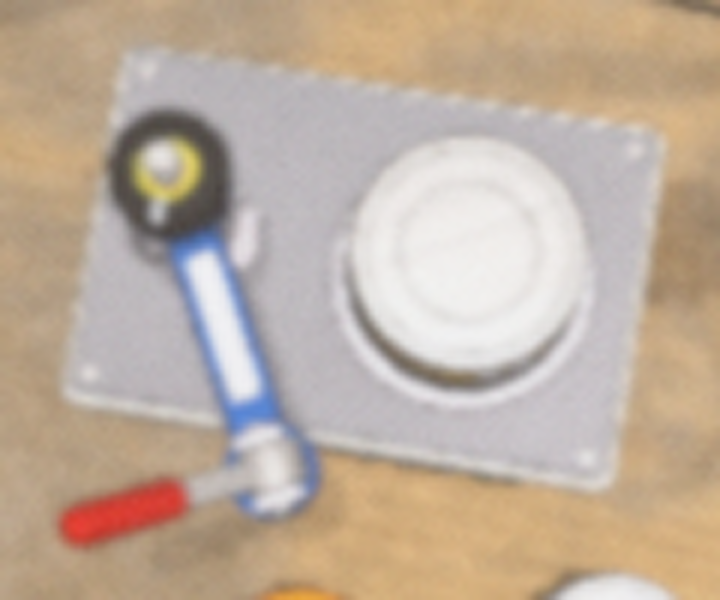

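View pics/cs.png

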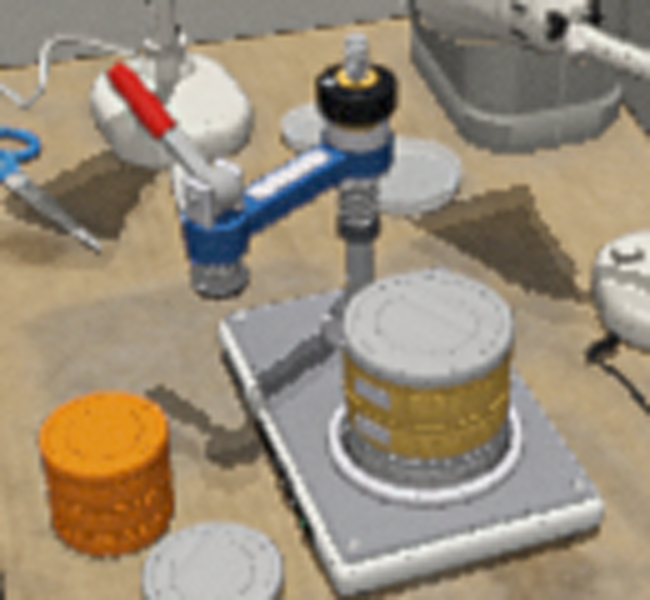

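```bash
cat > h.py <<'E'
from station import *
import numpy as np, cv2
CI={n:camera_info(n) for n in("side","top")}
def ray(n,u,v):
    K,T=np.array(CI[n]["intrinsics"]),np.array(CI[n]["T"])
    d=np.linalg.inv(K)@[u,v,1]; d=T[:3,:3]@[d[0],-d[1],-d[2]]
    return T[:3,3],d/np.linalg.norm(d)
def atz(n,u,v,z):
    o,d=ray(n,u,v); return o+d*(z-o[2])/d[2]
def tri(t,s):
    A=[];b=[];
    for n,p in(("top",t),("side",s)):
        o,d=ray(n,*p);P=np.eye(3)-np.outer(d,d);A.append(P);b.append(P@o)
    x=np.linalg.lstsq(np.vstack(A),np.hstack(b),rcond=None)[0]
    return x,np.linalg.norm(np.vstack(A)@x-np.hstack(b))
def proj(n,p):
    K,T=np.array(CI[n]["intrinsics"]),np.array(CI[n]["T"])
    q=T[:3,:3].T@(np.array(p)-T[:3,3]); q=K@[q[0],-q[1],-q[2]]; return q[:2]/q[2]
ct=lambda x,y:(240+(x-2.5)/6,170+(y-2.5)/6)
cs=lambda x,y:(225+(x-2)/5,140+(y-2)/5)
E
python3 - <<'E'
from h import *
np.set_printoptions(precision=4,suppress=True)
c=[atz("top",*ct(*p),.035)[:2] for p in((130,50),(665,130),(610,488),(68,400))]
c=np.array(c);print(c,"ctr",c.mean(0)); e=c[1]+c[2]-c[0]-c[3]; y=np.arctan2(e[0],-e[1]);print("yaw",y,np.linalg.norm(e)/2, np.linalg.norm(c[0]+c[1]-c[2]-c[3])/2)
R=np.array([[np.cos(y),-np.sin(y)],[np.sin(y),np.cos(y)]])
print("col",c.mean(0)+R@[0,.075],"stack",c.mean(0)+R@[0,-.045])
for n,a,b in(("lid",(468,253),(430,318)),("stub",(163,155),(355,38)),("nutmid",(170,176),(357,97)),("handle end",(65,530),(118,70)),("handle mid",(125,512),(143,98)),("pivot",(275,465),(222,185)),("orange",None,None)):
    if a: print(n,*tri(ct(*a),cs(*b)))
for n,a,b in(("lamp1tip",(218,132),(318,128)),("lamp1neck",(268,130),(340,147)),("lamp2tip",(150,248),(222,112)),("lamp2top",(113,200),(243,92)),("jug",(118,45),(325,68))): print(n,*tri(a,b))
E
```

```text
[[ 0.6224  0.1985]
 [ 0.5818 -0.0466]
 [ 0.4191 -0.0171]
 [ 0.4619  0.2262]] ctr [0.5213 0.0903]
yaw -0.16923034026022613 0.2477602051965768 0.16407818583486444
col [0.534  0.1642] stack [0.5137 0.0459]
lid [0.5166 0.0467 0.1285] 0.003134876276266842
stub [0.538  0.1645 0.2509] 0.00045042218656833805
nutmid [0.5374 0.1647 0.2106] 0.0021683576593592695
handle end [0.4013 0.1996 0.2513] 0.002815678469560977
handle mid [0.4072 0.179  0.2417] 0.0019218541272929019
pivot [0.4262 0.1246 0.2071] 0.0035461952438973045
lamp1tip [0.693  0.2814 0.227 ] 0.0014195158734941098
lamp1neck [0.7036 0.1658 0.2057] 0.0008526251828049155
lamp2tip [0.4163 0.407  0.2962] 0.00866838396697617
lamp2top [0.5175 0.4781 0.3202] 0.005172301713587972
jug [0.8415 0.4681 0.3573] 0.003743206566810787
```

```bash
cat >> h.py <<'E'
YAW=-0.169; COL=np.array([.536,.1643])
def down(psi):
    f=(psi+np.pi/2)/2; return np.array([0,np.cos(f),np.sin(f),0])
def axes(s):   # arm x (swing-in) and y (to column) unit vectors, angle of x
    a=YAW-s; return np.array([np.cos(a),np.sin(a)]),np.array([-np.sin(a),np.cos(a)]),a
def armpt(s,r,d,z): # r from column, d along arm x
    x,y,a=axes(s); p=COL-r*y+d*x; return np.array([p[0],p[1],z])
def snap(tag):
    ims=[read_camera(n)[:,:,::-1] for n in("top","side")]
    for n,i in zip(("top","side"),ims): cv2.imwrite(f"pics/{n}_{tag}.png",i)
    return ims
E
cat > s1.py <<'E'
from h import *
np.set_printoptions(precision=3,suppress=True)
b=np.array([atz("top",*ct(*p),.18)[:2] for p in((190,245),(255,420))]); d=b[1]-b[0]
s0=YAW-np.pi/2-np.arctan2(d[1],d[0]); s0=(s0+np.pi)%(2*np.pi)-np.pi
print("s0",s0)
s=s0+.05
p=armpt(s,.064,-.04,.16); q=down(axes(s)[2])
t0=get_tcp_pos(); 
movel([t0[0],t0[1],.45],v=.4)
command_gripper(0)
move_pose([.3,.3,.45],q); move_pose([p[0],p[1],.28],q)
print(get_time(),get_joint_pos())
print(movel(p,v=.12,until_force=6), get_tcp_pos())
E
python3 s1.py
```

```text
s0 1.052144499584399
5.0583 [0.355 0.129 1.806 0.    1.206 1.625]
False [0.464 0.184 0.161]
```

```bash
cat > s2.py <<'E'
from h import *
np.set_printoptions(precision=3,suppress=True)
hit=False
for s in list(np.linspace(1.0,.1,7)):
    hit=movel(armpt(s,.064,-.025,.16),frame=down(axes(s)[2]),v=.08,until_force=15)
    if hit: print("early",s,get_ft_force()); break
if not hit:
    s=-.15
    print(movel(armpt(s,.064,-.025,.16),frame=down(axes(.0)[2]),v=.05,until_force=12))
print(get_tcp_pos(),get_ft_force(),get_time())
movel(armpt(0,.064,-.045,.16),v=.1)
p=get_tcp_pos(); movel([p[0],p[1],.30],v=.25)
movel([.40,.30,.34],v=.3)
snap("a"); print(get_time())
import cv2
t=cv2.imread("pics/top_a.png")[170:270,240:360];s=cv2.imread("pics/side_a.png")[140:260,225:355]
cv2.imwrite("pics/ct_a.png",cv2.resize(t,None,fx=6,fy=6,interpolation=cv2.INTER_CUBIC))
cv2.imwrite("pics/cs_a.png",cv2.resize(s,None,fx=5,fy=5,interpolation=cv2.INTER_CUBIC))
E
python3 s2.py
```

```text
False
[0.509 0.101 0.16 ] [-0.219  0.005 -0.275] 8.925
11.0333
```

View pics/ct_a.png

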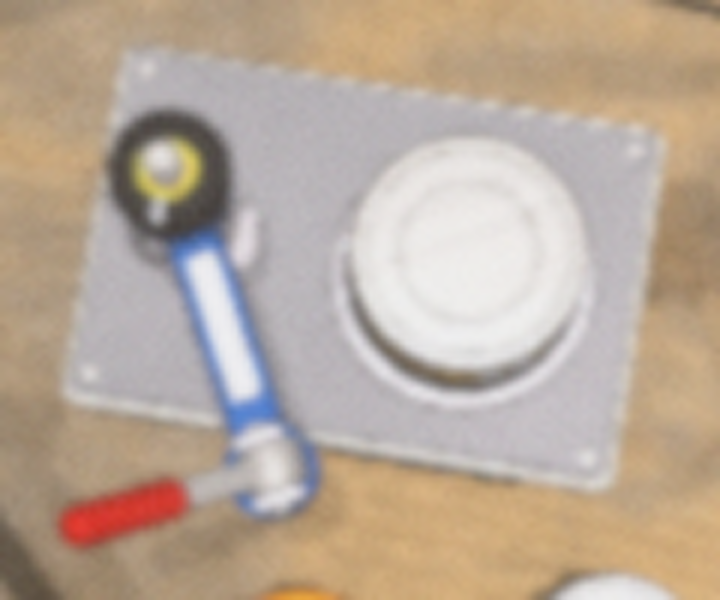

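View pics/cs_a.png

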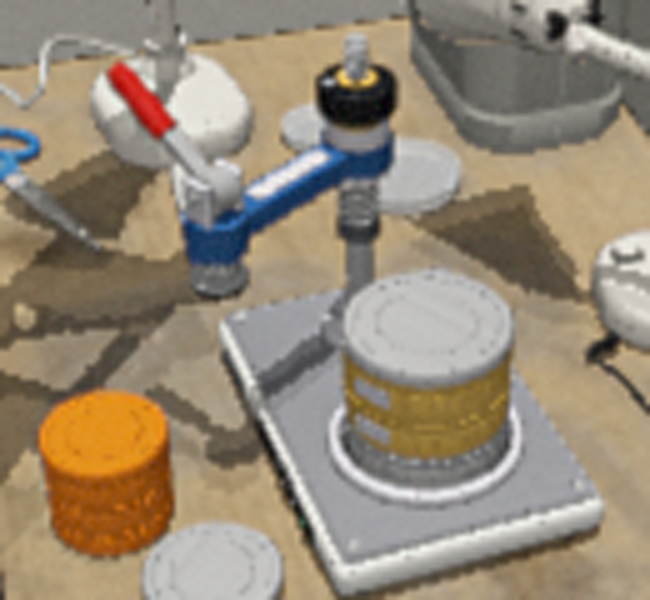

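Run:
```python
from h import *
np.set_printoptions(precision=4,suppress=True)
print(get_grip_width(),get_tcp_pos(),get_ee_rot())
for n,a,b in(("label ctr",(226,328),(291,173)),("label far",(204,250),(330,152)),("label near",(243,403),(252,195)),("stub tip",(165,155),(356,38)),("lid",(468,253),(430,310)),("handle tip",(65,528),(118,68)),("handle root",(185,498),(165,130)),("headbottom",(272,515),(218,258)),("orange top",None,None)):
    if a:
        print(n,*tri(ct(*a),cs(*b)))
# robot-projected fingertip expectation vs. column model
for z in(.17,.21,.25): print(z,[(np.array(proj("top",[*COL,z]))-[240,170])*6+2.5,(np.array(proj("side",[*COL,z]))-[225,140])*5+2])
```

```text
0.00722823273389564 [0.4002 0.2986 0.3391] [ 0.0001  0.7647  0.6443 -0.0009]
label ctr [0.4806 0.1447 0.186 ] 0.0025749864250181396
label far [0.5116 0.1533 0.186 ] 0.0024727309092024623
label near [0.4513 0.1382 0.1841] 0.002879815876356189
stub tip [0.538  0.1636 0.2513] 0.0006412999367969861
lid [0.5161 0.0467 0.1345] 0.0036106630941054015
handle tip [0.4017 0.1996 0.2525] 0.002399969487976373
handle root [0.4114 0.1581 0.2303] 0.00036531957807121174
headbottom [0.4141 0.1254 0.16  ] 0.012389296228119354
0.17 [array([181.184 , 191.4733]), array([353.8137, 155.3511])]
0.21 [array([172.936 , 176.2774]), array([352.7814,  99.104 ])]
0.25 [array([164.0149, 159.8413]), array([351.7036,  40.375 ])]
```

Run:
```python
import cv2,numpy as np
a=cv2.imread("pics/side_a.png")[:290,60:420];b=cv2.imread("pics/top_a.png")[60:350,80:480]
a=cv2.resize(a,None,fx=1.05,fy=2,interpolation=cv2.INTER_CUBIC) if 0 else cv2.resize(a,(372,300));b=cv2.resize(b,(414,300))
cv2.imwrite("pics/both.png",np.vstack([np.hstack([a,b])]))
from h import *
p=get_tcp_pos();print(p)
for n in("side","top"):print(n,proj(n,p),proj(n,p+[0,0,.1]))
```

```text
[0.40023209 0.29859009 0.33910754]
side [230.33908489 112.32657008] [225.88295559  77.7071286 ]
top [195.47433898 257.39380805] [181.26870793 256.26366456]
```

View pics/both.png

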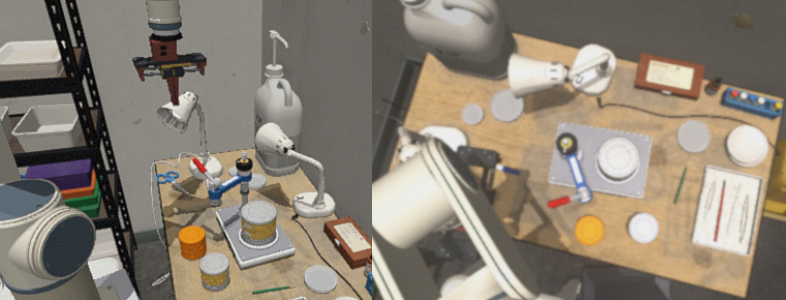

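Run:
```python
from h import *
snap("b"); 
a=cv2.imread("pics/side_b.png")[40:140,170:290];b=cv2.imread("pics/top_b.png")[190:290,150:250]
p=get_tcp_pos();R=None
for im,n,o in((a,"side",(170,40)),(b,"top",(150,190))):
    for k in(0,.019,.08):
        u=proj(n,p+[0,0,k])-o; cv2.circle(im,tuple(int(v) for v in np.round(u)),1,(0,255,0),-1)
a=cv2.resize(a,None,fx=3.6,fy=3.6,interpolation=cv2.INTER_NEAREST);b=cv2.resize(b,None,fx=3.6,fy=3.6,interpolation=cv2.INTER_NEAREST)
cv2.imwrite("pics/grip.png",np.hstack([a,b])); print(a.shape,b.shape)
```

```text
(360, 432, 3) (360, 360, 3)
```

View pics/grip.png

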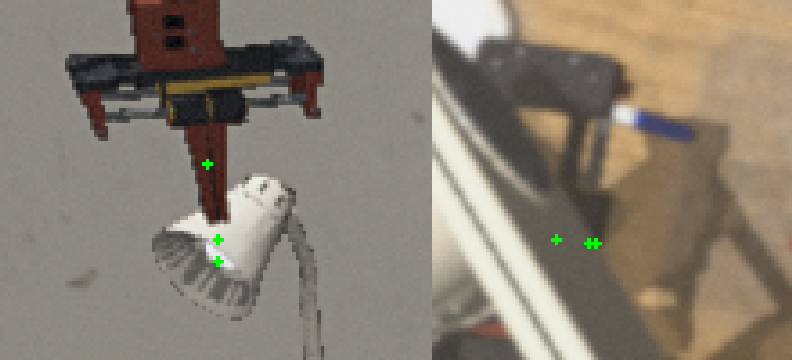

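```bash
cat > s3.py <<'E'
from h import *
np.set_printoptions(precision=4,suppress=True)
s=1.052;q=down(axes(s)[2])
p=armpt(s,.064,0,.21)
movel([.44,.24,.33],v=.3,frame=q)
move_pose(p,q)
print(movel([p[0],p[1],.12],v=.05,until_force=4),get_tcp_pos(),get_ft_force(),get_time())
movel([p[0],p[1],get_tcp_pos()[2]+.03],v=.15)
E
python3 s3.py
```

```text
True [0.4757 0.1423 0.1499] [-2.6215 -0.4684  7.3687] 14.175
```

```bash
cat > s4.py <<'E'
from h import *
np.set_printoptions(precision=3,suppress=True)
Z=.132
s=1.10;q=down(axes(s)[2]);p=get_tcp_pos()
pa=armpt(s,.064,-.042,p[2]+.01); movel(pa,frame=q,v=.12)
print(movel([pa[0],pa[1],Z],v=.12,until_force=6))
hit=False
for s in list(np.linspace(1.0,.1,7)):
    hit=movel(armpt(s,.064,-.025,Z),frame=down(axes(s)[2]),v=.1,until_force=15)
    if hit: print("early",s,get_ft_force()); break
if not hit:
    s=-.2
    print(movel(armpt(s,.064,-.025,Z),frame=down(axes(.0)[2]),v=.04,until_force=12))
p=get_tcp_pos();print(p,get_ft_force(),get_time())
x,y,a=axes(0); print("rel r,d",-(p[:2]-COL)@y,(p[:2]-COL)@x)
p[:2]-=.02*x; movel(p,v=.1); movel([p[0],p[1],.25],v=.25)
snap("c"); print(get_time())
t=cv2.imread("pics/top_c.png")[170:270,240:360];s=cv2.imread("pics/side_c.png")[140:260,225:355]
cv2.imwrite("pics/c.png",np.hstack([cv2.resize(t,(400,333),interpolation=cv2.INTER_CUBIC),cv2.resize(s,(361,333),interpolation=cv2.INTER_CUBIC)]))
E
python3 s4.py
```

```text
False
True
[0.505 0.103 0.131] [-1.657  0.74   0.664] 18.2833
rel r,d 0.0652806507595478 -0.0207719906008966
19.3583
```

View pics/c.png

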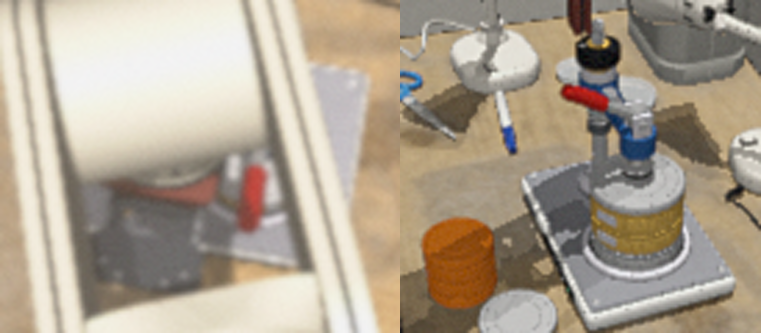

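```bash
cat >> h.py <<'E'
def turn_nut(psi0,ang,z):
    """grip nut with TCP at z, tool y at psi0; turn clockwise by ang"""
    x,y=COL
    move_pose([x,y,.235],down(psi0)); command_gripper(1.0)
    if movel([x,y,z],v=.15,until_force=12): print("hit",get_tcp_pos(),get_ft_force()); return False
    command_gripper(0.0)
    print("grip",get_grip_width()*88,get_finger_force(),"f",np.round(get_ft_force(),1),np.round(get_tcp_pos(),4))
    n=max(1,int(np.ceil(abs(ang)/.65)))
    for k in range(1,n+1):
        f=k/n; move_pose([x,y,z-.00223*ang*f],down(psi0-ang*f))
        print(round(get_ft_torque()[2],2),np.round(get_ft_force(),1))
    command_gripper(1.0)
    movel([x,y,.235],v=.25); print("t",get_time())
    return True
E
python3 - <<'E'
from h import *
p=get_tcp_pos();movel([p[0],p[1],.27],v=.2)
turn_nut(1.2,1.8,.161); print(get_joint_pos())
E
```

```text
grip 48.268632166396294 29.999891817569733 f [ 0.1  4.8 -0.6] [0.5365 0.1652 0.1613]
-0.49 [ 3.1  5.6 -1. ]
-0.47 [ 3.2  6.  -1.8]
-0.47 [ 3.5  5.6 -1.7]
t 26.625
[ 2.76194445e-01  2.74217279e-01  1.72924106e+00 -1.19307729e-05
  1.13634166e+00  8.76202101e-01]
```

```bash
cat >> h.py <<'E'
def lev(th,zp,up=0): return armpt(0,.12,-.068*np.cos(th),zp+.068*np.sin(th)-.019+up)
LQ=down(YAW+np.pi/2)
def resist(th):
    x=axes(0)[0]; return -(get_ft_force()@np.array([x[0]*np.sin(th),x[1]*np.sin(th),np.cos(th)]))
def grab(th,zp):
    move_pose(lev(th,zp,.07),LQ); command_gripper(.5)
    if movel(lev(th,zp),v=.15,until_force=8): print("hit",get_tcp_pos(),get_ft_force()); return False
    command_gripper(0); print("w",get_grip_width()*88,np.round(get_ft_force(),1)); return True
E
cat > s6.py <<'E'
from h import *
zp=.175
p=get_tcp_pos();movel([p[0],p[1],.26],v=.2)
if grab(.45,zp):
    th=.45;log=[];n=0
    while th<2.3 and n<3:
        th+=.15 if th<1. else .08
        movel(lev(th,zp),v=.08)
        r=resist(th);log.append((round(th,2),round(r,1)));n=n+1 if r>4.5 else 0
    print(log,np.round(get_ft_force(),1),get_tcp_pos(),lev(th,zp),get_grip_width()*88,get_time())
E
python3 s6.py
```

```text
w 16.572064023982765 [0.5 7.3 1.8]
[(0.6, np.float64(0.2)), (0.75, np.float64(2.0)), (0.9, np.float64(1.8)), (1.05, np.float64(2.4)), (1.13, np.float64(2.8)), (1.21, np.float64(2.5)), (1.29, np.float64(2.7)), (1.37, np.float64(2.0)), (1.45, np.float64(2.1)), (1.53, np.float64(2.7)), (1.61, np.float64(-1.2)), (1.69, np.float64(-0.1)), (1.77, np.float64(0.3)), (1.85, np.float64(0.3)), (1.93, np.float64(-0.1)), (2.01, np.float64(-0.0)), (2.09, np.float64(0.1)), (2.17, np.float64(-0.7)), (2.25, np.float64(0.8)), (2.33, np.float64(0.5))] [-0.4  0.5  0.2] [0.5619994  0.0380724  0.20501802] [0.56195695 0.03813674 0.20532614] 0.45954462793179923 35.875
```

```bash
cat >> h.py <<'E'
def redlever(tag,name="side"):
    im=read_camera(name)[:,:,::-1]; cv2.imwrite(f"pics/{name}_{tag}.png",im)
    h=cv2.cvtColor(im,cv2.COLOR_BGR2HSV); m=((h[...,0]<6)|(h[...,0]>174))&(h[...,1]>190)&(h[...,2]>120)
    box=np.zeros_like(m); c=proj(name,armpt(0,.12,0,.21)).astype(int); box[c[1]-50:c[1]+50,c[0]-50:c[0]+50]=1
    n,l,st,ce=cv2.connectedComponentsWithStats((m&box).astype(np.uint8))
    for k in range(1,n):
        if st[k,4]<15: continue
        ys,xs=np.nonzero(l==k); pts=np.c_[xs,ys]; ev,V=np.linalg.eigh(np.cov(pts.T)); 
        print("blob",st[k],ce[k].round(1),"axis",V[:,1].round(2),np.sqrt(ev).round(1))
def predlever(th,zp,name="side"):
    P=[armpt(0,.12,-r*np.cos(th),zp+r*np.sin(th)) for r in(.04,.0655,.091)]
    return [proj(name,p).round(1) for p in P]
E
python3 - <<'E'
from h import *
redlever("d"); redlever("d","top")
for th in(1.3,1.5,1.6,1.7,1.8,2.0,2.2,2.4): print(th,*predlever(th,.209))
E
```

```text
blob [301 156   8  17  60] [304.8 162.9] axis [0.26 0.96] [1.2 4.9]
1.3 [306.4 169.4] [304. 162.] [301.6 154.3]
1.5 [309.1 168.4] [308.5 160.4] [308.  152.1]
1.6 [310.5 168.1] [310.8 159.9] [311.2 151.4]
1.7 [311.9 167.9] [313.1 159.6] [314.4 151.1]
1.8 [313.2 167.8] [315.3 159.5] [317.5 151. ]
2.0 [315.7 168.1] [319.5 160.1] [323.4 151.8]
2.2 [318.  168.9] [323.3 161.4] [328.6 153.8]
2.4 [320.  170.1] [326.5 163.5] [333.  156.8]
```

```bash
cat >> h.py <<'E'
def push(th,zp,r=.060,gap=0.):
    s,c=np.sin(th),np.cos(th); g=.0085+gap
    return armpt(0,.12,-r*c-s*g-.010*max(s,0),zp+r*s-c*g-.012*max(s,0))
E
cat > s7.py <<'E'
from h import *
zp=.175
p=get_tcp_pos();movel([p[0],p[1],.30],v=.3)
a=push(1.25,zp,gap=.015); movel([a[0],a[1],.30],v=.3); 
print(movel(a,v=.25,until_force=8))
th=1.2;log=[];n=0
while th<2.3 and n<3:
    th+=.07
    movel(push(th,zp),v=.08)
    r=resist(th);log.append((round(th,2),float(round(r,1))));n=n+1 if r>4. else 0
print(log,np.round(get_ft_force(),1),get_tcp_pos()-push(th,zp),get_time())
redlever("e")
E
python3 s7.py
```

```text
False
[(1.27, -0.5), (1.34, -1.2), (1.41, 0.8), (1.48, -0.0), (1.55, -0.2), (1.62, -0.1), (1.69, 0.9), (1.76, -0.0), (1.83, 1.0), (1.9, 0.1), (1.97, 0.5), (2.04, 0.2), (2.11, 0.5), (2.18, 2.2), (2.25, 1.4), (2.32, 1.9)] [-3.  -1.4 -0.1] [-1.16659462e-05 -2.73974453e-05 -1.39473650e-04] 41.5167
blob [319 160  14  13  61] [325.7 165.9] axis [-0.72  0.69] [1.1 5.1]
```

```bash
cat > s8.py <<'E'
from h import *
zp=.175
th=2.32;log=[];n=0
while th<3.0 and n<2:
    th+=.09
    movel(push(th,zp),v=.08)
    f=get_ft_force();r=resist(th);log.append((round(th,2),float(round(r,1)),[float(v) for v in f.round(1)]));n=n+1 if r>4. else 0
print(log,get_time())
redlever("f")
for th in(2.3,2.5,2.7,2.9,3.1): print(th,*predlever(th,.209))
E
python3 s8.py
```

```text
[(2.41, 1.5, [-2.4, -0.8, 0.1]), (2.5, 2.2, [-2.8, 0.0, 0.6]), (2.59, 1.0, [-2.0, 0.2, -0.1]), (2.68, 0.6, [-0.7, -0.0, 0.3]), (2.77, 0.7, [-1.0, -0.1, 0.4]), (2.86, 0.1, [-0.4, 0.1, -0.0]), (2.95, -0.4, [-0.4, 1.1, -0.5]), (3.04, 0.3, [-0.4, 0.4, 0.3])] 43.5667
blob [323 172  16   8  51] [330.4 175.4] axis [-0.95  0.31] [1.  4.6]
2.3 [319.1 169.5] [325.  162.4] [330.9 155.2]
2.5 [320.8 170.9] [327.8 164.8] [334.8 158.7]
2.7 [322.1 172.7] [329.9 167.8] [337.6 162.9]
2.9 [322.9 174.8] [331.1 171.3] [339.2 167.7]
3.1 [323.2 177.1] [331.5 175. ] [339.7 173. ]
```

```bash
cat > s9.py <<'E'
from h import *
zp=.170
def L(th,up=0): return armpt(0,.12,-.062*np.cos(th),zp+.062*np.sin(th)-.019+up)
p=get_tcp_pos();movel([p[0],p[1],p[2]+.04],v=.3)
command_gripper(.5); movel(L(3.0,.05),v=.3)
if not movel(L(3.0),v=.15,until_force=8):
    command_gripper(0); print("w",get_grip_width()*88)
    for th in(2.7,2.4,2.1,1.8,1.5,1.25,1.0):
        movel(L(th),v=.12)
        print(th,np.round(get_ft_force(),1),round(get_grip_width()*88,1))
        if get_grip_width()*88<10: break
else: print("hit",get_tcp_pos(),get_ft_force())
print(get_time()); redlever("g")
for th in(.8,.9,1.,1.1,1.2): print(th,*predlever(th,.204))
E
python3 s9.py
```

```text
w 16.804788121950704
2.7 [-3.6 -4.4  2.6] 16.4
2.4 [-4.2 -3.   3. ] 16.6
2.1 [-1.  -0.1 -1.1] 16.4
1.8 [-0.9 -0.2 -3.1] 16.8
1.5 [-0.9 -3.7 -1.3] 16.8
1.25 [-3.  -5.7 12.7] 17.5
1.0 [-0.5 -1.2 12.7] 17.3
48.1
0.8 [300.5 175.2] [294.1 170.8] [287.6 166.1]
0.9 [301.5 174.2] [295.9 169. ] [290.  163.7]
1.0 [302.6 173.2] [297.7 167.4] [292.7 161.4]
1.1 [303.8 172.4] [299.7 166. ] [295.5 159.4]
1.2 [305.1 171.6] [301.8 164.7] [298.5 157.5]
```

```bash
cat > s10.py <<'E'
from h import *
command_gripper(.5); p=get_tcp_pos(); movel([p[0],p[1],.275],v=.3)
x,y=COL; psi0,ang,z=.9,1.2,.157
move_pose([x,y,.26],down(psi0)); command_gripper(1.0)
if movel([x,y,z],v=.2,until_force=12): print("hit",get_tcp_pos(),get_ft_force()); raise SystemExit
command_gripper(0); print("grip",get_grip_width()*88,get_time())
for f in(.5,1):
    move_pose([x,y,z-.00223*ang*f],down(psi0-ang*f)); print(round(get_ft_torque()[2],2),np.round(get_ft_force(),1))
command_gripper(1.0); movel([x,y,.27],v=.35); print(get_time())
command_gripper(0)
redlever("h"); print(get_time())
E
python3 s10.py
```

```text
grip 48.38168485422182 52.0333
-0.47 [ 3.3  3.2 -1.4]
-0.42 [ 4.1  3.2 -0.1]
54.5417
blob [293 157   6  17  70] [295.1 164. ] axis [-0.13  0.99] [1.4 4.5]
55.9333
```

```bash
cat > s11.py <<'E'
from h import *
zp=.167; log=[]
a=armpt(0,.12,-.09,zp+.048)
move_pose([a[0],a[1],.272],LQ)
print("blk",movel(a,v=.2,until_force=8),get_time())
for d in(-.045,-.025): movel(armpt(0,.12,d,zp+.048),v=.15); log.append((d,get_ft_force().round(1).tolist()))
for th in(1.57,1.7,1.85,2.05,2.3,2.6,2.9,3.1):
    movel(push(th,zp),v=.12); log.append((th,get_ft_force().round(1).tolist()))
t=push(3.22,zp); t[2]-=.012
h=movel(t,v=.06,until_force=25)
print(log,h,get_tcp_pos()-push(3.22,zp),get_ft_force().round(1),get_time())
E
python3 s11.py
```

```text
blk False 58.0
[(-0.045, [-6.4, 1.0, 2.7]), (-0.025, [-3.3, -0.0, 8.4]), (1.57, [-5.4, 0.0, 4.2]), (1.7, [-1.3, 3.0, 4.8]), (1.85, [3.9, 4.6, 4.6]), (2.05, [2.5, 4.5, 4.3]), (2.3, [3.1, 4.7, 3.8]), (2.6, [0.1, -0.3, -0.8]), (2.9, [0.3, 1.0, -0.2]), (3.1, [-0.9, -0.6, -0.5])] False [-3.19261925e-04  4.34361775e-07 -1.24912399e-02] [ 0.2  0.6 -0.3] 61.3333
```

Run:
```python
from h import *
redlever("i")
s=cv2.imread("pics/side_i.png")[130:230,260:370]
cv2.imwrite("pics/last.png",cv2.resize(s,None,fx=6,fy=6,interpolation=cv2.INTER_CUBIC)[:600,:660])
for th in(.2,.5,.8,1.,1.2,1.4,1.6): print(th,*predlever(th,.201))
print(get_time(),get_tcp_pos())
```

```text
blob [292 157   4  16  44] [293.1 164. ] axis [-0.04  1.  ] [0.9 4.6]
0.2 [296.6 183.3] [287.9 183.7] [279. 184.]
0.5 [298.  179.6] [290.1 177.5] [282.  175.3]
0.8 [300.5 176.2] [294.2 171.7] [287.6 167.1]
1.0 [302.6 174.2] [297.7 168.4] [292.7 162.4]
1.2 [305.1 172.5] [301.8 165.7] [298.5 158.5]
1.4 [307.7 171.3] [306.3 163.7] [304.7 155.7]
1.6 [310.5 170.6] [310.8 162.5] [311.2 154.1]
61.3833 [0.57538398 0.03585202 0.15863934]
```

View pics/last.png

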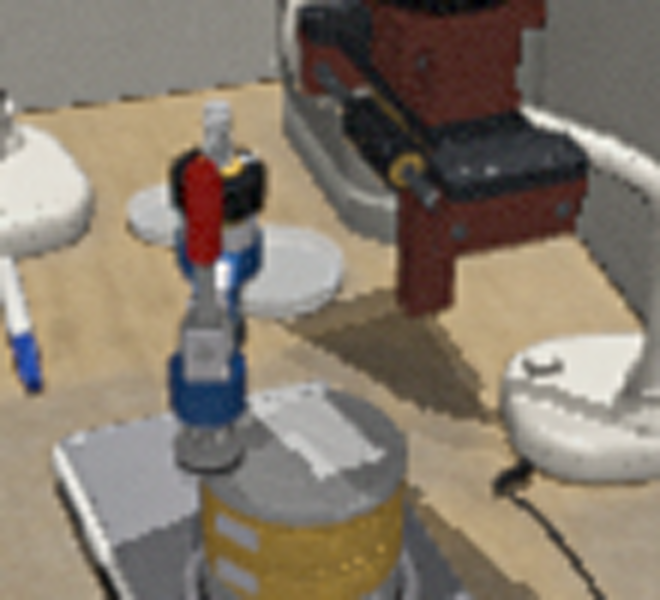

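```bash
cat > s12.py <<'E'
from h import *
zp=.167; log=[]; Q=down(YAW)
def mv(p,v,**k):
    while 1:
        try: return movel(p,v=v,**k)
        except MotionError as e:
            v*=.6
            if v<.03: raise
p=get_tcp_pos(); mv([p[0],p[1],.285],.4)
move_pose(armpt(0,.058,-.065,.285),Q); print("a",get_time())
if mv(armpt(0,.058,-.065,.128),.35,until_force=10): print("hit",get_tcp_pos(),get_ft_force()); raise SystemExit
h=mv(armpt(0,.058,0,.128),.1,until_force=18)
x,y,_=axes(0); p=get_tcp_pos(); d=(p[:2]-COL)@x; print("swing",h,d,get_ft_force().round(1),get_time())
if d<-.029: raise SystemExit
mv(armpt(0,.058,d-.012,zp+.048),.3)
mv(armpt(0,.12,-.072,zp+.048),.3)
def P(th,r=.060):
    s,c=np.sin(th),np.cos(th); m=max(s,0)
    return armpt(0,.12,-r*c-s*.0085-.0135*m,zp+r*s-c*.0085-.012*m)
for th in(1.57,1.8,2.1,2.4,2.7,3.0):
    mv(P(th),.15); log.append((th,get_ft_force().round(1).tolist()))
t=P(3.22); t[2]-=.014
h=mv(t,.09,until_force=25); e=get_tcp_pos()
print(log,h,(e-P(3.22)).round(4),get_ft_force().round(1),get_time())
redlever("j")
for th in(2.8,3.0,3.22): print(th,*predlever(th,.201))
E
python3 s12.py
```

```text
a 63.4
swing True -0.020663602127409753 [-4.6  0.9  4.2] 64.5083
[(1.57, [-0.7, -0.8, -0.7]), (1.8, [-1.7, 0.9, -0.6]), (2.1, [-5.3, 0.9, 4.3]), (2.4, [-4.7, 0.2, 1.8]), (2.7, [-2.4, 0.6, 0.8]), (3.0, [-0.3, -0.5, -0.0])] True [ 0.      0.0003 -0.0041] [-8.   0.5 21.8] 67.4667
blob [325 179  15   5  35] [331.  180.9] axis [-0.99  0.12] [0.9 4.7]
2.8 [322.5 176.1] [330.5 171.9] [338.4 167.7]
3.0 [323.1 178.3] [331.3 175.5] [339.4 172.7]
3.22 [323.1 180.9] [331.2 179.7] [339.2 178.5]
```

Run:
```python
from h import *
p=get_tcp_pos(); movel([p[0],p[1],p[2]+.06],v=.2); redlever("k"); print(get_time(),get_ft_force().round(1)); print(job_done())
```

```text
blob [325 178  15   6  48] [331.5 180.5] axis [-0.99  0.13] [1.  4.2]
68.0333 [-0.1  0.6  0.2]
the job is handed in; nothing more can be done
None
```

The shaker job is handed in at 68 s: the blue arm is in against its stop, the adjuster nut is tightened about 3.0 rad, and the lever reads as fully closed in the last image, with the robot clear. The lever first met firm resistance between about 1.8 and 2.1 rad, a little past midway, and I had no time left to correct it. The arm had also drifted part-way out during an earlier lever attempt, so I pushed it back in after the last nut turn, just before closing the lever.

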